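Bring the cable gland on the parts carousel round to the pointer

ROBOT

A 7-joint arm with a two-finger parallel gripper is mounted at the origin on a cart in front of the work surface, level with it; the furniture and walls round the work are solid. World frame = base frame: x ahead of the robot, y to its left, z up, the work surface at z = 0. Lengths are in mm, angles in rad, forces in N, time in s.
With the tool pointing down it reaches from about 400 to 925 mm from the base axis. Payload 5.6 kg.
Tool frame: the origin (TCP) lies on the centre line of the jaws, within the pads' length; the fingertips stand 25 mm ahead of it and the grasp point (between the pads) lies 6 mm ahead of it; z points along the fingers, y is the line along which they close (so a half turn about z gives the same grasp; the last joint's range is limited). The gripper opens to 85 mm and grips with 20 to 120 N. Pads are 22 mm wide; open, the fingers measure 114 mm over their backs; the gripper's body (76 mm by 85 mm) begins 54 mm behind the grasp point. The pads swing forward as they close: fully open they stand 13 mm farther back than shut.
Start: joints at [1.089, 0.468, -0.012, 1.603, 0.006, 1.071, -0.056], TCP at [276.117, -588.444, 256.29] pointing down, gripper open.
Joint ranges: [-2.53, 2.53], [-0.31, 2.02], [-1.57, 1.55], [0.28, 2.44], [-1.29, 4.43], [0.15, 1.84], [-2.92, 2.92]. Speed limits (rad/s): [2.57, 2.57, 3.14, 3.14, 3.14, 3.14, 3.14].

INTERFACE

Orientations are given as a rotation vector (axis times angle).
In Python, from bench import bot gives the robot as it stands. The module is installed in compiled form; this text tells all that it offers.
- The arm moves only by the shell command python3 -m jog 'ROWS' [OPENING] [FORCE]. ROWS is JSON, one flat list of numbers, 6 for each row, row after row: the shift along the tool's x, y, z in m, then the turn, a rotation vector about the tool's x, y, z in degrees. A call has 1 to 12 rows; each row is the pose to reach, as a shift and turn from the pose commanded when the call began, along the tool's axes at that moment; what a row does not reach only later rows make up. A row lasts 1/8 s, in which the tool goes at most 62.5 mm and 10.7 degrees, less where a joint would pass 70% of its speed; a pose out of reach is approached as far as the arm can. A call with a gripper value outside its range is refused whole. OPENING is the finger opening in m, from 0 to 0.0854, set as the call begins (- or left out, the last holds). The fingers move at their own pace and stop on an object; FORCE is the grip in N (left out, the last holds). Time passes only in rows, so rows that repeat a pose let the fingers close. It gives the time, the measured TCP pose, the force, the opening and the grip force at its end, in the units of the state.
- bot.observe(): the state, without advancing time (a new reading comes with each control period).
- bot.get_image(name): name is "scene" or "top"; returns the picture (420x560x3 uint8, red, green, blue); there is no depth.
- bot.camera_info(name): a dict with "intrinsics" (3x3 intrinsics, pixels), "rvec" (rotation vector, rad) and "tvec" (3), from world to camera coordinates, as OpenCV has them. Camera axes: x right, y down, z forward; pixel columns grow to the right and rows downward; lengths in mm; the calibration is good to about 2 mm. A picture is of the moment at which its call begins. camera_info takes no time and is no camera call.
- bot.close_job(): hands the job in; it is judged then, once.
The state is a dict: "time": time; "qpos": joint angles; "joint_velocities": joint speeds; "joint_torque": joint torques, N m; "tcp_pos": TCP position; "orientation": TCP orientation; "wrist_force": force on the tool from outside, world axes, zero at the start; "moment": the same for the moment, N m; "width": finger opening in mm; "finger_force": force on a finger pad.
Only numpy, scipy, OpenCV 4.12 (cv2) and the standard library are available. Lean on these libraries where they do the work, as an engineer would, in place of code of your own. Each camera call takes 0.05 s, during which the arm holds its last target. There are 200 camera calls.

TASK

Turn the round parts carousel on the bench until the grey cable gland standing in it is in line with the fixed pointer beside the rim; the carousel is easily pushed round by the upright post at its edge. Do not touch the gland, and leave it standing upright in its cup.

Things in the scene. Friction and masses are not known exactly. Their poses are not given: they have to be found in the camera images.
- carousel: Foot of the carousel (origin: on the turntable's upright axis, at bench level). On it a metal disc, 220 mm across, top 30 mm up, turns either way without stops and with light friction (0.06 N m): it stays where left. Four black cups (37 mm across, 29 inside, 9 high) 90 degrees apart, 55 mm from the axis, hold one cable gland and three brass pipe unions (tops to 78 mm up), in any order.
- post_grip (a point): The upright post for turning the disc: a black round grip 18 mm in diameter, from 45 to 105 mm above the bench, fixed on the disc 95 mm from the axis, half-way (45 degrees) between two cups. This point lies on the post's centre line, 80 mm above the bench.
- pointer_tip (a point): Tip of the fixed pointer: a small level steel cone aimed at the turntable's axis, on a dark steel block 42 mm high just outside the rim (130 to 154 mm from the axis). Tip: 113 mm from the axis, 34 mm above the bench. Its x axis points from the tip to the turntable's axis, z up. The gland is in line when it stands on this x axis between tip and turntable axis (55 mm from the latter).
- gland_middle (a point): Middle (half-way up, 52 mm above the bench) of the cable gland: a grey domed fitting 45 mm tall, 30 mm across its hexagon, standing loose on its 19 mm thread in one of the four cups with 5 mm of play; the other three fittings are straight stepped brass unions. It rides round with the disc. Its z axis points up.
Things that resemble listed ones, but are neither listed nor needed, are in the scene too. Leave any pink look-alike of the part that bears gland_middle alone.

How it is judged (in metres and radians):
At the end, for the whole second after the job is handed in: The gland stands in line with the pointer, on the pointer's side of the axis: its centre within 12 mm (about 12 degrees) to either side of the line from the pointer's tip to the turntable's axis, 40 to 75 mm from the tip, still down in its cup and upright within 0.2 rad (y of gland_middle in the frame of pointer_tip between -0.012 and 0.012 m and x of gland_middle in the frame of pointer_tip between 0.04 and 0.075 m and height (world z) of gland_middle below 0.058 m and angle between gland_middle's own z axis and vertical below 0.2 rad); the robot touches nothing.
It fails at once if the robot touches the gland (contact force between any of the fingers, the arm and gland above 0.5 N).
It also fails if it takes over 38 s, if anything falls off the work surface, if the arm or the gripper's body presses on something with over 40 N, if the wrist force passes 120 N, or if a joint passes its speed limit or range.

## Working session

There is one attempt and no reset: what is moved stays moved. The work goes in short steps, Python scripts to look and compute and a shell command to move; the robot and the scene stay as the last step left them, time stands still between calls to the robot, and variables do not carry over. Pictures are saved under pics/ and viewed, at most 10 in all, crops included, and the job is handed in when it is done.

```bash
mkdir -p pics
python3 - <<'E'
from bench import bot
import cv2
for n in("scene","top"):
    i=bot.camera_info(n);print(n,i)
    cv2.imwrite(f"pics/{n}0.png",bot.get_image(n)[:,:,::-1])
s=bot.observe();print(s['time'],s['tcp_pos'],s['orientation'],s['width'])
E
```

```text
scene {'intrinsics': array([[498.43414021,   0.        , 275.87191054],
       [  0.        , 498.43414021, 204.32345986],
       [  0.        ,   0.        ,   1.        ]]), 'rvec': array([ 0.90160362, -2.34939452,  1.24703523]), 'tvec': array([375.28017345, 259.88194709, 622.7343601 ])}
top {'intrinsics': array([[416.41822349,   0.        , 284.07704213],
       [  0.        , 416.41822349, 209.30089136],
       [  0.        ,   0.        ,   1.        ]]), 'rvec': array([ 2.15191294, -2.09652919,  0.20771971]), 'tvec': array([-24.53405223, 513.18447587, 848.77520254])}
0.1 [ 275.90329235 -588.03766667  255.42833066] [-3.06479965e+00 -6.83291782e-01  7.66404260e-04] 85.41191519778799
```

View pics/scene0.png

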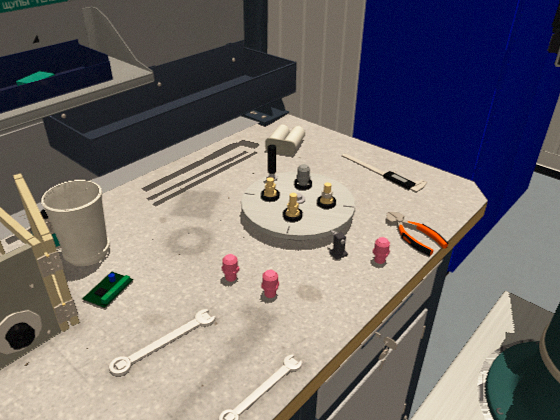

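View pics/top0.png

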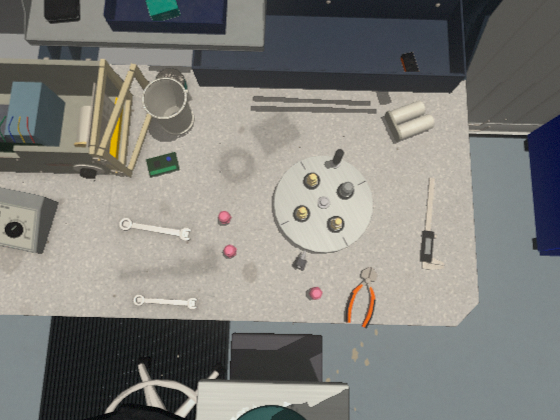

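The scene view shows the disc with three brass unions, the grey gland (303,177), the post (272,158) and the pointer block (339,244). In the top view the disc centre is at about (323,203), the gland (347,190), the post (338,157) and the pointer (301,260).

```bash
cat > h.py <<'E'
import numpy as np,cv2
from bench import bot
def ray(n,uv,z):
    i=bot.camera_info(n);R=cv2.Rodrigues(i['rvec'])[0];C=-R.T@i['tvec']
    d=R.T@np.linalg.inv(i['intrinsics'])@np.array([*uv,1.]);return C+d*(z-C[2])/d[2]
def px(n,P):
    i=bot.camera_info(n);return cv2.projectPoints(np.array(P,float).reshape(-1,3),i['rvec'],i['tvec'],i['intrinsics'],None)[0].reshape(-1,2)
E
python3 - <<'E'
from h import *
for uv,z in(((323,203),30),((347,189),72),((339,153),105),((297,269),20),((304,254),40)):print(uv,ray("top",uv,z).round(1))
c=cv2.imread('pics/top0.png')[140:282,245:410]
cv2.imwrite('pics/crop.png',cv2.resize(c,None,fx=4,fy=4,interpolation=cv2.INTER_CUBIC))
g=cv2.imread('pics/top0.png');m=cv2.inRange(cv2.cvtColor(g,cv2.COLOR_BGR2HSV),(0,0,130),(180,30,255));
h=cv2.HoughCircles(cv2.cvtColor(g,cv2.COLOR_BGR2GRAY),cv2.HOUGH_GRADIENT,1.5,100,param1=100,param2=30,minRadius=42,maxRadius=58);print(h)
E
```

```text
(323, 203) [533.7 -96.8  30. ]
(347, 189) [ 556.6 -143.4   72. ]
(339, 153) [ 624.8 -121.9  105. ]
(297, 269) [388.2 -42.6  20. ]
(304, 254) [419.4 -56.1  40. ]
[[[153.75 351.75  53.85]
  [323.25 204.75  48.75]
  [ 65.25 116.25  57.15]
  [ 39.75 366.75  52.2 ]
  [174.75 119.25  55.5 ]]]
```

View pics/crop.png

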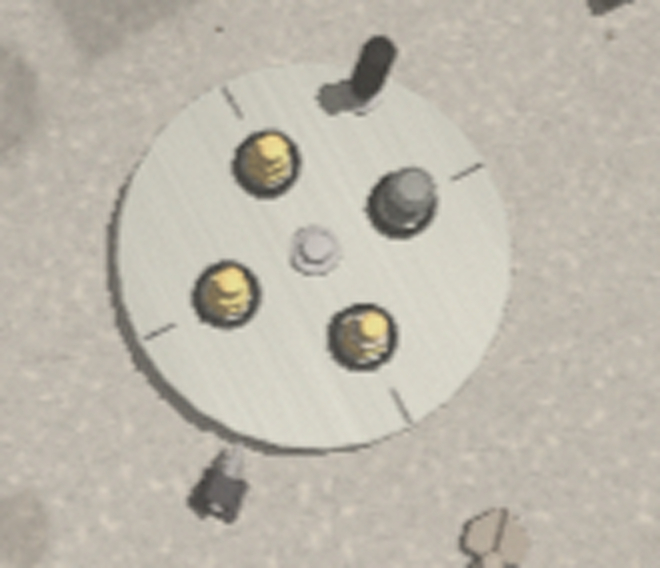

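The crop (4x, origin 245,140) shows the cup centres at (267,163), (402,203, gland), (363,337) and (226,294). The post base is near (365,100) with its top at (381,45), and the pointer tip is at (236,450).

```bash
cat >> h.py <<'E'
def cr(u,v,z): return ray("top",(245+u/4-.4,140+v/4-.4),z)[:2]
E
python3 - <<'E'
from h import *
cups=[cr(*p,39) for p in((267,163),(402,203),(363,337),(226,294))];c=np.mean(cups,0)
print(c,[np.linalg.norm(p-c) for p in cups])
for n,p in dict(gland=cups[1],post=cr(381,46,105),post2=cr(365,98,45),tip=cr(236,450,34)).items():
    d=p-c;print(n,p.round(1),np.hypot(*d).round(1),np.degrees(np.arctan2(d[1],d[0])).round(1))
print(px("scene",[[*c,30]]))
R=cv2.Rodrigues(np.array(bot.observe()['orientation']))[0];print(R.round(3))
E
```

```text
[534.61141171 -96.42421171] [np.float64(54.6158874339053), np.float64(55.049970890720964), np.float64(55.066731658524496), np.float64(54.820875039031485)]
gland [ 561.6 -144.4] 55.0 -60.6
post [ 629.  -123.6] 98.2 -16.1
post2 [ 619.3 -123.1] 88.8 -17.5
tip [423.9 -55.5] 118.0 159.7
[[297.52304879 200.8487332 ]]
[[ 0.905  0.425 -0.001]
 [ 0.425 -0.905  0.001]
 [-0.    -0.002 -1.   ]]
```

```bash
python3 -m jog '[0.02,-0.011,0,0,0,-8, 0.06,-0.032,0,0,0,-18, 0.106,-0.056,0,0,0,-28, 0.152,-0.081,0,0,0,-38, 0.198,-0.105,0,0,0,-48, 0.245,-0.13,0,0,0,-58, 0.295,-0.156,0,0,0,-68, 0.345,-0.183,0,0,0,-78, 0.395,-0.209,0,0,0,-88, 0.445,-0.236,0,0,0,-98, 0.485,-0.257,0,0,0,-108, 0.515,-0.273,0,0,0,-118]' 0.06 20 && python3 -m jog '[0,0,0,0,0,-10, 0,0,0,0,0,-21.4, 0,0,0,0,0,-21.4, 0,0,0,0,0,-21.4, 0,0,0,0,0,-21.4]'
python3 - <<'E'
from h import *
s=bot.observe();print(s['qpos'],cv2.Rodrigues(np.array(s['orientation']))[0].round(3))
for n in("scene","top"):cv2.imwrite(f"pics/{n}1.png",bot.get_image(n)[:,:,::-1])
a=[cv2.imread(f"pics/{n}1.png") for n in("scene","top")]
cv2.imwrite("pics/b1.png",np.hstack([cv2.resize(a[0][60:300,190:390],(400,480)),cv2.resize(a[1][90:290,240:407],(400,480))]))
E
```

```text
time: 1.6
tcp_pos: [627.1, -120.2, 255.9]
orientation: [-0.982, -2.984, -0.001]
wrist_force: [-0.0, 0.2, 0.6]
width: 59.9
finger_force: 0.0
time: 2.22
tcp_pos: [626.3, -122.7, 256.3]
orientation: [-0.426, -3.113, 0.0]
wrist_force: [-0.6, 0.4, -0.6]
width: 60.4
finger_force: 0.0
[ 0.61102586  0.54644892 -0.66489283  1.600163    0.36410454  1.12212655
  1.15601256] [[-0.963  0.268 -0.   ]
 [ 0.268  0.963 -0.   ]
 [ 0.    -0.    -1.   ]]
```

View pics/b1.png

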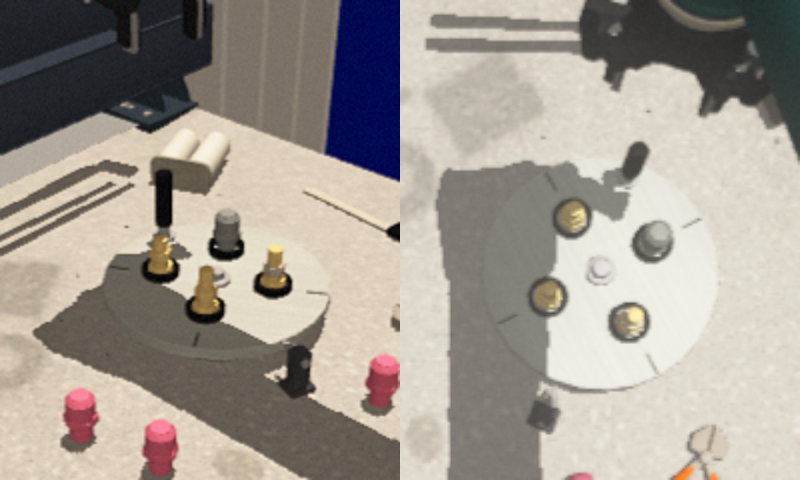

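The two fingers straddle the post in both views. I'll go down so the tips stay above the fittings, then close gently.

```bash
python3 -m jog '[0,0,0.02,0,0,0, 0,0,0.06,0,0,0, 0,0,0.1,0,0,0, 0,0,0.13,0,0,0, 0,0,0.145,0,0,0, 0,0,0.152,0,0,0, 0,0,0.152,0,0,0]' 0.06 20
python3 -m jog '[0,0,0,0,0,0, 0,0,0,0,0,0, 0,0,0,0,0,0, 0,0,0,0,0,0, 0,0,0,0,0,0, 0,0,0,0,0,0, 0,0,0,0,0,0]' 0.01 20
python3 - <<'E'
from h import *
R=cv2.Rodrigues(np.array(bot.observe()['orientation']))[0]
c=np.array([534.6,-96.4]);p=bot.observe()['tcp_pos'][:2];r=p-c;print(r,np.hypot(*r),np.degrees(np.arctan2(r[1],r[0])))
for a in range(0,145,10):
    t=np.radians(-a);d=np.array([[np.cos(t),-np.sin(t)],[np.sin(t),np.cos(t)]])@(r*95/np.hypot(*r))-r*95/np.hypot(*r)
    print(a,(R[:2,:2].T@d/1000).round(4))
E
```

```text
time: 3.2
tcp_pos: [626.6, -122.4, 104.5]
orientation: [0.422, 3.113, 0.0]
wrist_force: [0.3, -0.7, 0.1]
width: 60.1
finger_force: 0.0
time: 4.08
tcp_pos: [626.9, -122.8, 105.2]
orientation: [0.423, 3.112, -0.001]
wrist_force: [-0.7, -0.0, 5.3]
width: 17.1
finger_force: 20.8
[ 92.28365711 -26.36268009] 95.97533157560665 -15.943054447045181
0 [0. 0.]
10 [ 0.0016 -0.0165]
20 [ 0.006  -0.0324]
30 [ 0.0131 -0.0474]
40 [ 0.0227 -0.0609]
50 [ 0.0345 -0.0725]
60 [ 0.0482 -0.0819]
70 [ 0.0632 -0.0888]
80 [ 0.0793 -0.0929]
90 [ 0.0958 -0.0942]
100 [ 0.1123 -0.0926]
110 [ 0.1282 -0.0882]
120 [ 0.1432 -0.0811]
130 [ 0.1567 -0.0715]
140 [ 0.1683 -0.0597]
```

```bash
python3 -m jog '[0.0005,-0.0099,0,0,0,6, 0.0021,-0.0198,0,0,0,12, 0.0046,-0.0294,0,0,0,18, 0.0082,-0.0386,0,0,0,24, 0.0127,-0.0475,0,0,0,30, 0.0181,-0.0558,0,0,0,36, 0.0244,-0.0636,0,0,0,42, 0.0314,-0.0706,0,0,0,48, 0.0392,-0.0769,0,0,0,54, 0.0475,-0.0823,0,0,0,60, 0.0564,-0.0868,0,0,0,66, 0.0625,-0.0893,0,0,0,70]'
python3 - <<'E'
from h import *
cv2.imwrite("pics/top2.png",cv2.resize(bot.get_image("top")[100:300,230:420,::-1],(570,600)));print(bot.observe()['qpos'])
E
```

```text
time: 5.58
tcp_pos: [543.2, -193.6, 105.2]
orientation: [2.133, 2.301, 0.001]
wrist_force: [1.6, -2.9, 2.5]
width: 17.1
finger_force: 20.6
[ 0.51279405  0.56472176 -0.29494585  1.87946808  0.23827515  0.72869092
  0.15598214]
```

View pics/top2.png

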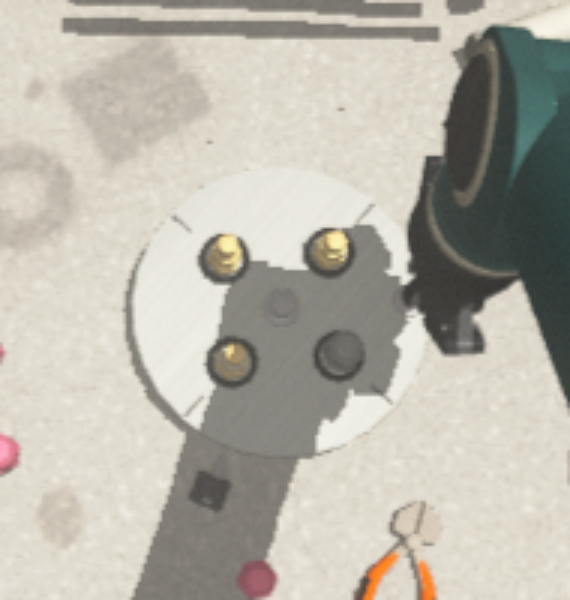

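The disc has turned 70° and the gland is now at (340,355) in the crop, upright. Next comes the second half.

```bash
python3 -m jog '[0.0005,-0.0099,0,0,0,6, 0.0021,-0.0198,0,0,0,12, 0.0046,-0.0294,0,0,0,18, 0.0082,-0.0386,0,0,0,24, 0.0127,-0.0475,0,0,0,30, 0.0181,-0.0558,0,0,0,36, 0.0244,-0.0636,0,0,0,42, 0.0314,-0.0706,0,0,0,48, 0.0392,-0.0769,0,0,0,54, 0.0475,-0.0823,0,0,0,60, 0.0564,-0.0868,0,0,0,66, 0.0625,-0.0893,0,0,0,70]'
python3 - <<'E'
from h import *
cv2.imwrite("pics/top3.png",cv2.resize(bot.get_image("top")[140:282,245:410,::-1],None,fx=4,fy=4,interpolation=cv2.INTER_CUBIC));print(bot.observe()['qpos'])
E
```

```text
time: 7.12
tcp_pos: [448.4, -137.9, 105.1]
orientation: [3.069, 0.662, 0.001]
wrist_force: [-2.0, -4.0, 8.6]
width: 17.1
finger_force: 21.1
[ 0.23399364  0.40182298 -0.01123864  2.1471053   0.00906885  0.59206426
 -0.93079461]
```

View pics/top3.png

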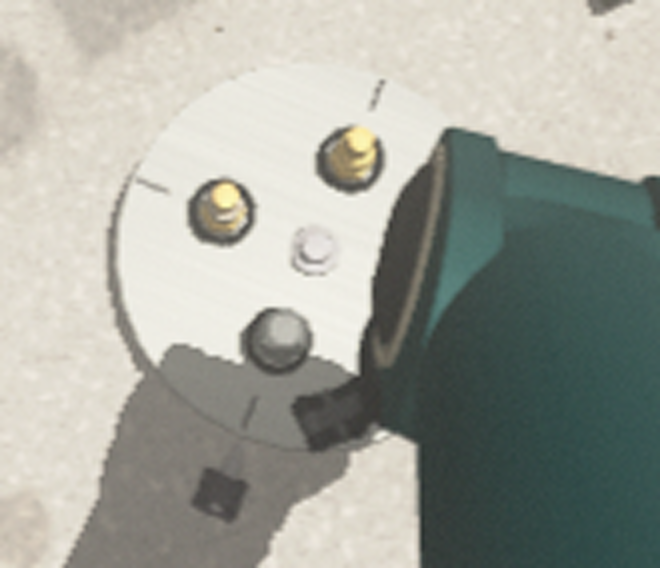

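The gland cup at (277,340), its tick at (250,410) and the pointer tip at (236,450) are in line. I'll release and lift.

```bash
python3 -m jog '[0,0,0,0,0,0, 0,0,0,0,0,0, 0,0,0,0,0,0, 0,0,0,0,0,0]' 0.045 20 && python3 -m jog '[0,0,-0.01,0,0,0, 0,0,-0.03,0,0,0, 0,0,-0.07,0,0,0, 0,0,-0.11,0,0,0, 0,0,-0.14,0,0,0, 0,0,-0.15,0,0,0]'
python3 - <<'E'
from h import *
print(cv2.Rodrigues(np.array(bot.observe()['orientation']))[0].round(2))
cv2.imwrite("pics/top4.png",cv2.resize(bot.get_image("top")[140:282,245:410,::-1],None,fx=4,fy=4,interpolation=cv2.INTER_CUBIC))
c=np.array([534.6,-96.4])
for p,z in(((277,340),39),((351,158),39),((221,211),39),((236,450),34)):
    d=cr(*p,z)-c;print(np.degrees(np.arctan2(d[1],d[0])).round(1),np.hypot(*d).round(1))
E
```

```text
time: 7.68
tcp_pos: [448.3, -136.6, 104.1]
orientation: [-3.07, -0.668, 0.001]
wrist_force: [-0.6, 0.2, -0.5]
width: 45.0
finger_force: 0.0
time: 8.43
tcp_pos: [449.2, -136.9, 256.5]
orientation: [3.068, 0.667, 0.006]
wrist_force: [0.1, -0.5, -0.2]
width: 45.0
finger_force: 0.0
[[ 0.91  0.42  0.  ]
 [ 0.42 -0.91 -0.  ]
 [ 0.    0.   -1.  ]]
158.7 54.8
-20.9 55.5
69.0 55.2
159.7 118.0
```

View pics/top4.png

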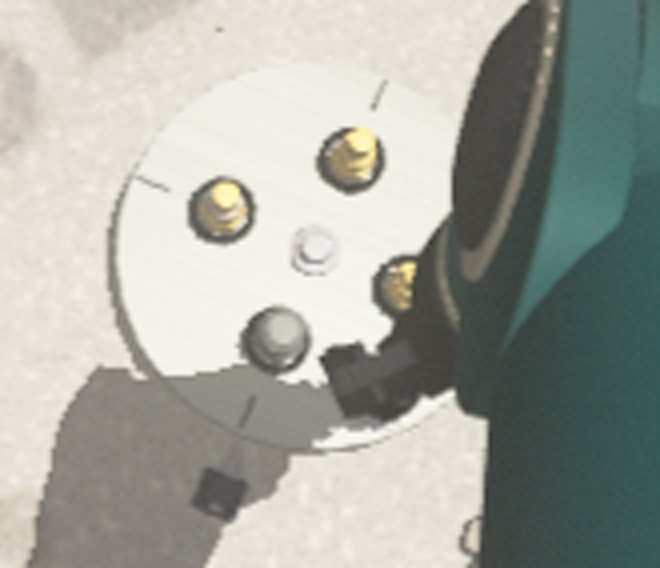

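The gland at (277,340) stands upright in its cup, about 1° from the pointer line, and the gripper is clear above the post.

```bash
python3 -c "
from bench import bot
print(bot.close_job())"
```

```text
the job is handed in; nothing more can be done
None
```

I turned the carousel about 140° clockwise by its post. In the last picture the gland was about 1° off the pointer line and standing upright in its cup. The gripper was clear, and I handed the job in soon after 8.4 s; no verdict was returned.

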